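Crank the specimen in under the dial gauge probe

TASK

In this measuring lab, wind the hand crank of the long low measuring slide so that its carriage travels along the rails until the round steel specimen on it stands centred under the tip of the dial gauge, then let go of the crank. Turning the crank clockwise, seen from above, drives the carriage towards the gauge, 50 mm per turn. Do not push the carriage itself, and leave the small crank on top of the separate height stand alone.

Things in the scene. Friction and masses are not known exactly. Their poses are not given: they have to be found in the camera images.
- crank: Steel crank on the cream gearbox (65 mm high) at one end of the slide. Origin on its vertical axis, 78 mm above the table; x points along the arm (10 mm thick, 75 x 22), z up. At x = 55 mm an upright black grip, 22 mm diameter, 11 to 66 mm above the origin, spins freely: it can be led in circles of 55 mm radius without turning the gripper. Needs 4 N, stays where left; 1.2 to 2.2 turns needed.
- carriage: Aluminium carriage, 110 x 70 x 18 mm, on the slide's two rails; a steel disc (the specimen, 44 mm diameter, 20 mm high) is fixed at its middle between dark jaws. Origin: centre of its underside, below the disc's centre, 28 mm above the table; y points along the rails from crank to gauge. The crank drives it 50 mm per turn, clockwise towards the gauge; it can overrun by 40 mm.
- probe_tip (a point): Tip of the thin plunger pointing down from the round dial gauge (58 mm diameter), held on a column at the slide's far end, 280 mm from the crank axis. Fixed, 96 mm above the table, 30 mm above the specimen's top when that is below it. The line from crank axis to tip is the travel direction.
- stand_grip (a point): Middle of the small black grip (12 mm diameter, 30 mm tall, 30 mm off its axis, 231 mm above the table) of the crank on top of the separate height stand, a dark column on a 150 x 130 mm base to the robot's right. A bystander, not to be turned.

How it is judged (in metres and radians):
At the end, for the whole second after the job is handed in: The carriage is at rest with the specimen's centre within 10 mm (level) of the point below the probe tip, the crank released (horizontal distance between carriage and probe_tip below 0.01 m and linear speed of carriage below 0.005 m/s); the robot touches nothing.
It fails at once if the carriage is pushed directly by the robot (contact force between any of the fingers, the arm and carriage above 3 N).
It fails at once if the height stand's small crank is turned by more than 15 mm at its grip (distance of stand_grip from where it was at the start of the episode above 0.015 m).
It also fails if it takes over 67 s, if anything falls off the work surface, if the arm or the gripper's body presses on something with over 40 N, if the wrist force passes 120 N, or if a joint passes its speed limit or range.

ROBOT

A 6-joint arm with a two-finger parallel gripper is mounted at the origin on the work surface. World frame = base frame: x ahead of the robot, y to its left, z up, the work surface at z = 0. Lengths are in mm, angles in degrees, forces in N, time in s.
With the tool pointing down it reaches from about 350 to 850 mm from the base axis. Payload 8.1 kg.
Tool frame: the origin (TCP) lies where the fingers leave the gripper's body, on its centre line; the fingertips stand 73 mm ahead of it and the grasp point (between the pads) lies 54 mm ahead of it; z points along the fingers, y is the line along which they close (so a half turn about z gives the same grasp; the last joint's range is limited). The gripper opens to 85 mm and grips with 20 to 120 N. Pads are 22 mm wide; open, the fingers measure 114 mm over their backs; the gripper's body (76 mm by 85 mm) begins 54 mm behind the grasp point. The pads swing forward as they close: fully open they stand 13 mm farther back than shut.
Start: joints at [70.451, 7.471, 85.268, -0, 87.261, -4.893], TCP at [151.79, 580.488, 303.892] pointing down, gripper open.
Joint ranges: [-169.43, 169.43], [-51.17, 129.36], [1.28, 143.12], [-76.62, 256.62], [0, 156.53], [-152.29, 152.29]. Speed limits (degrees/s): [136.94, 136.94, 159.86, 180, 180, 180].

INTERFACE

Orientations are given as [roll, pitch, yaw] about the fixed x, y, z axes, in that order (R = Rz(yaw) Ry(pitch) Rx(roll)).
In Python, from bench import sense, optics, r gives the robot as it stands.
- The arm moves only by the tool servo_tool, never from a script. Its argument "plan" is a list that holds one entry, the list of rows, each a list of 5 numbers: the shift along the world's x, y, z in m, then the turn about the world's z in degrees, then the finger opening in m, from 0 to 0.0854. A call has 1 to 10 rows; each row shifts and turns the commanded pose from where the row before left it; what a row does not reach is not made up. A row lasts 1/10 s, in which the tool goes at most 50 mm and 8.59 degrees, less where a joint would pass 70% of its speed; a pose out of reach is approached as far as the arm can. A call is refused whole if a number of a shift passes 0.05 or a number of a turn 8.59, either way. A call with a gripper value outside its range is refused whole. The fingers move at their own pace and stop on an object; "force" is the grip in N (left out, the last holds). Time passes only in rows, so rows that do not move let the fingers close. It gives the time, the measured TCP pose, the force, the opening and the grip force at its end, in the units of the state.
- sense(): the state, without advancing time (a new reading comes with each control period).
- optics.snapshot(name): name is "scene" or "top" or "wrist"; returns a dict with "frame" (400x640x3 uint8, blue, green, red), "fx", "fy", "cx", "cy" (pixels), "cam_to_world" (4x4, takes a point from camera to world coordinates). Camera axes: x right, y down, z forward; pixel columns grow to the right and rows downward; lengths in mm; the calibration is good to about 2 mm. A picture is of the moment at which its call begins. There is no depth.
- r.hand_in(): hands the job in; it is judged then, once.
The state is a dict: "time": time; "joint_pos": joint angles; "qd": joint speeds; "joint_efforts": joint torques, N m; "tool_pos": TCP position; "tcp_rot": TCP orientation; "ft_force": force on the tool from outside, world axes, zero at the start; "wrist_torque": the same for the moment, N m; "finger_gap": finger opening in mm; "grip_force": force on a finger pad.
Only numpy, scipy, OpenCV 4.12 (cv2) and the standard library are available. Lean on these libraries where they do the work, as an engineer would, in place of code of your own. Each camera call takes 0.05 s, during which the arm holds its last target. There are 200 camera calls.

## Working session

There is one attempt and no reset: what is moved stays moved. The work goes in short steps, Python scripts to look and compute and a tool call to move; the robot and the scene stay as the last step left them, time stands still between calls to the robot, and variables do not carry over. Pictures are saved under pics/ and viewed, at most 10 in all, crops included, and the job is handed in when it is done.

Besides the shell and the picture viewer there is one more tool, called by a JSON object that holds its "name" and its "arguments". servo_tool: Moves the arm, as the interface text tells. Its arguments: {"type":"object","properties":{"plan":{"type":"array"},"force":{"type":"number"}},"required":["plan"]}

```bash
mkdir -p pics
cat > h.py <<'E'
import numpy as np, cv2
from bench import sense, optics, r
def snap(n,f):
    d=optics.snapshot(n); cv2.imwrite('pics/'+f+'.png',d['frame']); 
    np.savez('pics/'+f+'.npz',K=[d['fx'],d['fy'],d['cx'],d['cy']],T=np.array(d['cam_to_world'])); return d
def at(f,u,v,z):
    q=np.load('pics/'+f+'.npz'); fx,fy,cx,cy=q['K'];T=q['T']
    ray=T[:3,:3]@np.array([(u-cx)/fx,(v-cy)/fy,1]); o=T[:3,3]
    return (o+ray*(z-o[2])/ray[2]).round(1)
def px(f,p):
    q=np.load('pics/'+f+'.npz'); fx,fy,cx,cy=q['K'];T=q['T']
    c=T[:3,:3].T@(np.array(p)-T[:3,3]); return (c[0]/c[2]*fx+cx,c[1]/c[2]*fy+cy)
E
python3 -c "
from h import *
a=snap('top','top1');b=snap('scene','sc1');print(sense());print(np.load('pics/top1.npz')['T'])"
```

```text
{'time': 0.1, 'joint_pos': array([ 7.04497641e+01,  7.51112588e+00,  8.53228316e+01, -3.85557249e-04,
        8.72645048e+01, -4.89317279e+00]), 'qd': array([-0.03552423, -0.08269723, -0.17075984, -0.03884194, -0.11198544,
        0.00629552]), 'joint_efforts': array([ 1.41387514e-03, -5.70946920e+01, -5.01943338e+01, -1.84077767e-04,
        8.10177822e-03,  7.67926736e-07]), 'tool_pos': array([151.67143452, 580.11388303, 302.94765433]), 'tcp_rot': array([-1.79901864e+02, -8.01496749e-03,  1.65342949e+02]), 'ft_force': array([ 0.25038239, -0.08290565, -0.9581095 ]), 'wrist_torque': array([ 0.06085033, -0.02354044, -0.00155273]), 'grip_force': 0.0, 'finger_gap': 85.45581680738776}
[[-1.03093673e-02 -9.93542896e-01  1.12987750e-01  4.56301876e+02]
 [-9.99823152e-01  8.46477462e-03 -1.67932137e-02 -4.16436285e+01]
 [ 1.57283623e-02 -1.13140895e-01 -9.93454456e-01  1.38975169e+03]
 [ 0.00000000e+00  0.00000000e+00  0.00000000e+00  1.00000000e+00]]
```

View pics/top1.png

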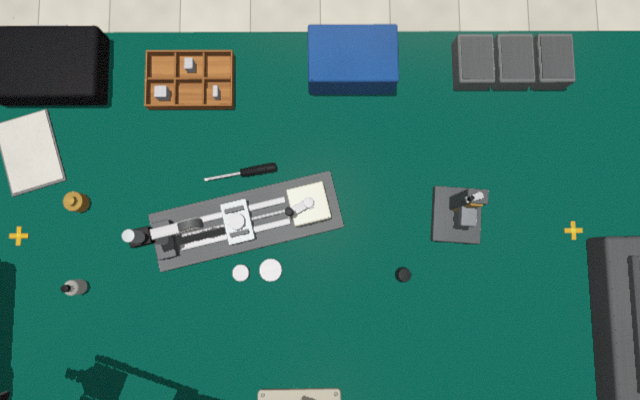

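View pics/sc1.png

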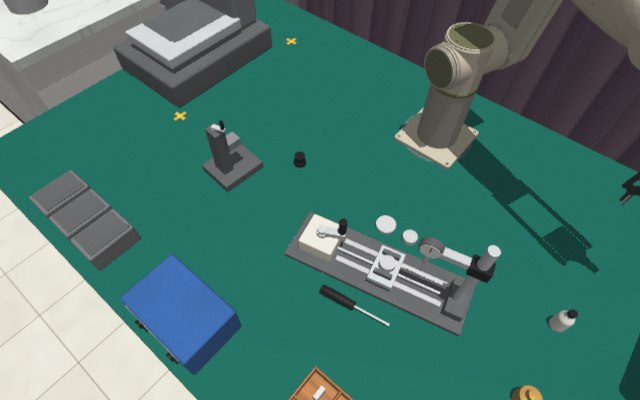

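The top view shows the crank axis near (308,203), the grip near (290,211), the disc near (236,221) and the gauge near (190,225). I'll zoom in on both views.

```bash
python3 -c "
from h import *
a=cv2.imread('pics/top1.png')[165:275,120:350];b=cv2.imread('pics/sc1.png')[205:335,280:510]
cv2.imwrite('pics/c1.png',np.vstack([cv2.resize(a,None,fx=2.5,fy=2.5,interpolation=2),cv2.resize(b,None,fx=2.5,fy=2.5,interpolation=2)]))
print(at('top1',308,203,85),at('top1',290,211,144),at('top1',236,221,66),at('top1',190,225,130))
print(at('sc1',323,232,85),at('sc1',343,222,144),at('sc1',388,263,66))
"
```

```text
[594.6 -28.9  85. ] [568.8  15.1 144. ] [550.9 159.7  66. ] [537.4 263.7 130. ]
[600.3 -21.7  85. ] [571.  20. 144.] [552.6 163.6  66. ]
```

View pics/c1.png

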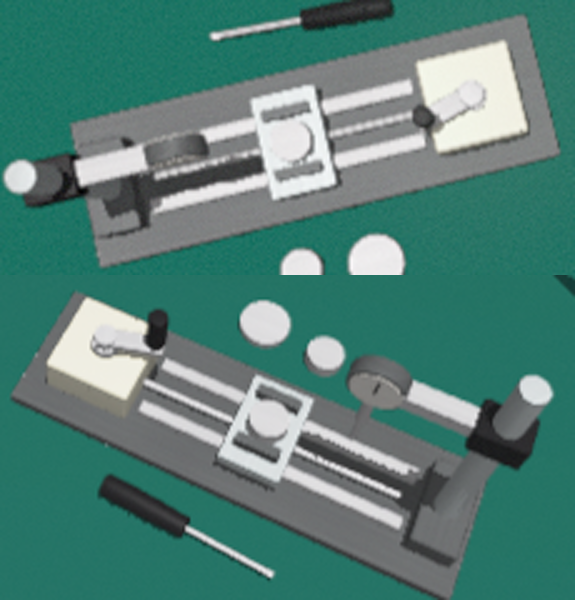

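The crops show the hub at about (308.8,202.6) in top and (321.6,231) in scene. The disc is at (236.4,221) and (387.2,262.6), and the plunger tip is at about (423,269) in scene. Next I'll compute the geometry.

```bash
python3 -c "
from h import *
for n,P in dict(hub=((308.8,202.6),(321.6,231),88),grip=((289.2,211.6),(343.2,222),144),disc=((236.4,221),(387.2,262.6),66)).items():
  print(n,at('top1',*P[0],P[2]),at('sc1',*P[1],P[2]))
print('tip',at('sc1',423.2,269,96))
for a,b in [((190,132),(410,88)),((165,206),(425,141))]:
  print([at('top1',120+p[0]/2.5,165+p[1]/2.5,25) for p in (a,b)])
"
```

```text
hub [595.3 -31.   88. ] [601.7 -25.5  88. ]
grip [567.4  17.1 144. ] [570.6  20.4 144. ]
disc [550.9 158.6  66. ] [553.  161.3  66. ]
tip [523.5 246.9  96. ]
[array([563.5, 273.4,  25. ]), array([609.1,  36.7,  25. ])]
[array([484.4, 298.7,  25. ]), array([551.4,  20.6,  25. ])]
```

{"name": "servo_tool", "arguments": {"plan": [[[0.03, -0.04, 0, 0, 0.0854], [0.03, -0.04, 0, 0, 0.0854], [0.03, -0.04, 0, 0, 0.0854], [0.03, -0.04, 0, 0, 0.0854], [0.03, -0.04, 0, 0, 0.0854], [0.03, -0.04, 0, 0, 0.0854], [0.03, -0.04, 0, 0, 0.0854]]]}}

```text
time: 0.8
tool_pos: [362.4, 298.6, 303.6]
tcp_rot: [-180.0, -0.0, 165.4]
ft_force: [0.7, 0.2, -0.4]
finger_gap: 85.5
grip_force: 0.0
```

{"name": "servo_tool", "arguments": {"plan": [[[0.03, -0.04, 0, 0, 0.0854], [0.03, -0.04, 0, 0, 0.0854], [0.03, -0.04, 0, 0, 0.0854], [0.03, -0.04, 0, 0, 0.0854], [0.03, -0.04, 0, 0, 0.0854], [0.03, -0.04, 0, 0, 0.0854], [0, 0, 0, 0, 0.0854], [0, 0, 0, 0, 0.0854]]]}}

```text
time: 1.6
tool_pos: [541.9, 59.3, 303.0]
tcp_rot: [-180.0, -0.1, 165.2]
ft_force: [-0.2, 0.4, -0.6]
finger_gap: 85.1
grip_force: 0.0
```

```bash
python3 -c "
from h import *
a=snap('wrist','w1');print(sense()['tool_pos'],sense()['tcp_rot']);print(px('w1',(569,19,144)),px('w1',(598,-28,88)))"
```

```text
[541.44814681  60.39313479 303.19708996] [-1.79997806e+02 -9.51675926e-02  1.65286620e+02]
(np.float64(280.287987773089), np.float64(248.53593062568373)) (np.float64(250.03419007022137), np.float64(261.38822117475735))
```

View pics/w1.png

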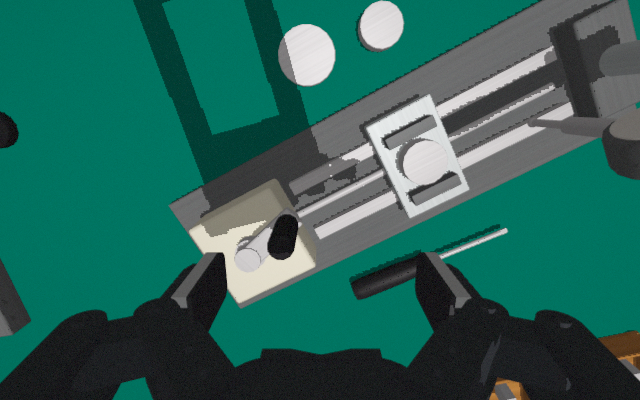

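The wrist view shows the grip top at about (280,246), which matches the prediction of (280,248). The hub is at (248,259), the disc top at (426,161) and the plunger tip at about (530,122).

```bash
python3 -c "
from h import *
print(at('w1',280,247,144),at('w1',248,259,88),at('w1',426,161,66),at('w1',530,122,96))"
```

```text
[567.7  19.2 144. ] [595.  -29.1  88. ] [548.9 162.4  66. ] [531.1 244.6  96. ]
```

{"name": "servo_tool", "arguments": {"plan": [[[0.015, -0.02, 0, 0, 0.0854], [0.013, -0.021, 0, 0, 0.0854], [0, 0, -0.03, 0, 0.0854], [0, 0, -0.03, 0, 0.0854], [0, 0, 0, 0, 0.0854]]]}}

```text
time: 2.15
tool_pos: [566.7, 21.1, 239.0]
tcp_rot: [-179.9, -0.5, 165.4]
ft_force: [-0.0, -0.3, -0.6]
finger_gap: 85.1
grip_force: 0.0
```

{"name": "servo_tool", "arguments": {"plan": [[[0.001, -0.001, -0.02, 0, 0.0854], [0.001, -0.001, -0.02, 0, 0.0854], [0, 0, -0.02, 0, 0.0854], [0, 0, 0, 0, 0.04], [0, 0, 0, 0, 0.02], [0, 0, 0, 0, 0.015], [0, 0, 0, 0, 0.015], [0, 0, 0, 0, 0.015], [0, 0, 0, 0, 0.015]]], "force": 40}}

```text
time: 3.05
tool_pos: [572.6, 17.8, 185.7]
tcp_rot: [179.9, 0.1, 165.3]
ft_force: [-0.1, 3.0, 5.6]
finger_gap: 20.7
grip_force: 38.9
```

{"name": "servo_tool", "arguments": {"plan": [[[0, 0, 0, 0, 0.015], [0, 0, 0, 0, 0.015], [0, 0, 0, 0, 0.015], [0, 0, 0, 0, 0.015]]]}}

```text
time: 3.45
tool_pos: [572.6, 17.8, 185.7]
tcp_rot: [179.9, 0.1, 165.3]
ft_force: [-1.6, 2.4, 5.4]
finger_gap: 21.2
grip_force: 38.9
```

```bash
python3 -c "
import numpy as np
a=np.radians(120.5-12*np.arange(53));p=np.round(.055*np.c_[np.cos(a),np.sin(a)],4)
d=np.diff(p,axis=0)
for k in range(0,30,10): print([[round(x,4),round(y,4),0,0,.015] for x,y in d[k:k+10].tolist()])"
```

```text
[[0.0104, 0.0048, 0, 0, 0.015], [0.0113, 0.0024, 0, 0, 0.015], [0.0115, 0.0001, 0, 0, 0.015], [0.0112, -0.0022, 0, 0, 0.015], [0.0106, -0.0046, 0, 0, 0.015], [0.0093, -0.0067, 0, 0, 0.015], [0.0078, -0.0085, 0, 0, 0.015], [0.0058, -0.0099, 0, 0, 0.015], [0.0037, -0.0109, 0, 0, 0.015], [0.0013, -0.0114, 0, 0, 0.015]]
[[-0.0011, -0.0115, 0, 0, 0.015], [-0.0035, -0.0109, 0, 0, 0.015], [-0.0056, -0.01, 0, 0, 0.015], [-0.0076, -0.0087, 0, 0, 0.015], [-0.0093, -0.0068, 0, 0, 0.015], [-0.0104, -0.0048, 0, 0, 0.015], [-0.0113, -0.0024, 0, 0, 0.015], [-0.0115, -0.0001, 0, 0, 0.015], [-0.0112, 0.0022, 0, 0, 0.015], [-0.0106, 0.0046, 0, 0, 0.015]]
[[-0.0093, 0.0067, 0, 0, 0.015], [-0.0078, 0.0085, 0, 0, 0.015], [-0.0058, 0.0099, 0, 0, 0.015], [-0.0037, 0.0109, 0, 0, 0.015], [-0.0013, 0.0114, 0, 0, 0.015], [0.0011, 0.0115, 0, 0, 0.015], [0.0035, 0.0109, 0, 0, 0.015], [0.0056, 0.01, 0, 0, 0.015], [0.0076, 0.0087, 0, 0, 0.015], [0.0093, 0.0068, 0, 0, 0.015]]
```

{"name": "servo_tool", "arguments": {"plan": [[[0.0104, 0.0048, 0, 0, 0.015], [0.0113, 0.0024, 0, 0, 0.015], [0.0115, 0, 0, 0, 0.015], [0.0112, -0.0022, 0, 0, 0.015], [0.0106, -0.0046, 0, 0, 0.015]]]}}

```text
time: 3.95
tool_pos: [627.3, 17.7, 185.6]
tcp_rot: [-180.0, 0.0, 165.4]
ft_force: [-7.5, -3.8, 9.0]
finger_gap: 20.9
grip_force: 39.4
```

{"name": "servo_tool", "arguments": {"plan": [[[0.0093, -0.0067, 0, 0, 0.015], [0.0078, -0.0085, 0, 0, 0.015], [0.0058, -0.0099, 0, 0, 0.015], [0.0037, -0.0109, 0, 0, 0.015], [0.0013, -0.0114, 0, 0, 0.015]]]}}

```text
time: 4.45
tool_pos: [654.9, -29.2, 185.6]
tcp_rot: [179.9, -0.0, 165.4]
ft_force: [-7.7, 4.4, 9.1]
finger_gap: 20.7
grip_force: 39.3
```

{"name": "servo_tool", "arguments": {"plan": [[[-0.0011, -0.0115, 0, 0, 0.015], [-0.0035, -0.0109, 0, 0, 0.015], [-0.0056, -0.01, 0, 0, 0.015], [-0.0076, -0.0087, 0, 0, 0.015], [-0.0093, -0.0068, 0, 0, 0.015]]]}}

```text
time: 4.95
tool_pos: [628.6, -77.0, 185.7]
tcp_rot: [179.9, 0.2, 165.4]
ft_force: [1.4, 5.5, 3.1]
finger_gap: 20.9
grip_force: 39.1
```

Forces stay small, so I'll continue.

{"name": "servo_tool", "arguments": {"plan": [[[-0.0104, -0.0048, 0, 0, 0.015], [-0.0113, -0.0024, 0, 0, 0.015], [-0.0115, -0.0001, 0, 0, 0.015], [-0.0112, 0.0022, 0, 0, 0.015], [-0.0106, 0.0046, 0, 0, 0.015], [-0.0093, 0.0067, 0, 0, 0.015], [-0.0078, 0.0085, 0, 0, 0.015], [-0.0058, 0.0099, 0, 0, 0.015], [-0.0037, 0.0109, 0, 0, 0.015], [-0.0013, 0.0114, 0, 0, 0.015]]]}}

```text
time: 5.95
tool_pos: [544.5, -31.1, 185.6]
tcp_rot: [-179.9, 0.1, 165.3]
ft_force: [-1.5, -5.1, 9.3]
finger_gap: 20.8
grip_force: 40.1
```

{"name": "servo_tool", "arguments": {"plan": [[[0.0011, 0.0115, 0, 0, 0.015], [0.0035, 0.0109, 0, 0, 0.015], [0.0056, 0.01, 0, 0, 0.015], [0.0076, 0.0087, 0, 0, 0.015], [0.0093, 0.0068, 0, 0, 0.015], [0, 0, 0, 0, 0.015]]]}}

```text
time: 6.55
tool_pos: [573.0, 18.2, 185.6]
tcp_rot: [180.0, 0.1, 165.4]
ft_force: [3.2, 0.7, 7.5]
finger_gap: 20.9
grip_force: 40.1
```

```bash
python3 -c "
from h import *
a=snap('top','t2');b=snap('scene','s2');w=snap('wrist','w2');print(sense()['tool_pos'],sense()['ft_force'])
A=cv2.resize(a['frame'][165:275,120:350],None,fx=2.5,fy=2.5,interpolation=2);B=cv2.resize(b['frame'][205:335,280:510],None,fx=2.5,fy=2.5,interpolation=2)
cv2.imwrite('pics/c2.png',np.vstack([A,B]))"
```

```text
[572.88525535  18.15248662 185.66499237] [3.26457482 2.18516272 5.93901271]
```

View pics/c2.png

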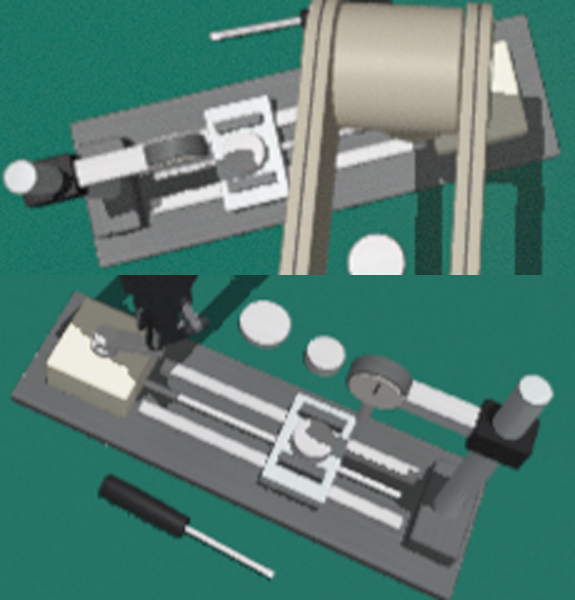

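View pics/w2.png

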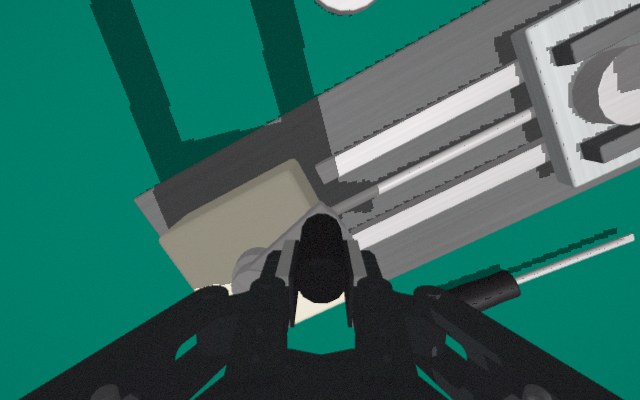

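One full turn has moved the carriage about 50 mm, to a top-crop centre of (248,153) from (294,143), so about 35 mm or 250° remains. The grip sits well between the pads. I'll wind about 240° more, then look.

{"name": "servo_tool", "arguments": {"plan": [[[0.0104, 0.0048, 0, 0, 0.015], [0.0113, 0.0024, 0, 0, 0.015], [0.0115, 0, 0, 0, 0.015], [0.0112, -0.0022, 0, 0, 0.015], [0.0106, -0.0046, 0, 0, 0.015], [0.0093, -0.0067, 0, 0, 0.015], [0.0078, -0.0085, 0, 0, 0.015], [0.0058, -0.0099, 0, 0, 0.015], [0.0037, -0.0109, 0, 0, 0.015], [0.0013, -0.0114, 0, 0, 0.015]]]}}

```text
time: 7.7
tool_pos: [654.8, -28.8, 185.5]
tcp_rot: [179.9, -0.0, 165.4]
ft_force: [-5.4, 4.9, 11.2]
finger_gap: 20.9
grip_force: 40.1
```

{"name": "servo_tool", "arguments": {"plan": [[[-0.0011, -0.0115, 0, 0, 0.015], [-0.0035, -0.0109, 0, 0, 0.015], [-0.0056, -0.01, 0, 0, 0.015], [-0.0076, -0.0087, 0, 0, 0.015], [-0.0093, -0.0068, 0, 0, 0.015], [-0.0104, -0.0048, 0, 0, 0.015], [-0.0113, -0.0024, 0, 0, 0.015], [-0.0115, -0.0001, 0, 0, 0.015], [-0.0112, 0.0022, 0, 0, 0.015], [-0.0106, 0.0046, 0, 0, 0.015]]]}}

```text
time: 8.7
tool_pos: [573.3, -78.6, 185.7]
tcp_rot: [-180.0, 0.2, 165.3]
ft_force: [4.9, -1.6, 5.5]
finger_gap: 21.2
grip_force: 39.7
```

{"name": "servo_tool", "arguments": {"plan": [[[0, 0, 0, 0, 0.015], [0, 0, 0, 0, 0.015]]]}}

```text
time: 8.9
tool_pos: [572.3, -77.8, 185.5]
tcp_rot: [-180.0, 0.0, 165.4]
ft_force: [-4.4, -0.3, 11.1]
finger_gap: 20.8
grip_force: 40.2
```

```bash
python3 -c "
from h import *
a=snap('top','t3');b=snap('scene','s3');print(sense()['tool_pos'],sense()['ft_force'])
A=cv2.resize(a['frame'][185:255,170:290],None,fx=4,fy=4,interpolation=2);B=cv2.resize(b['frame'][235:315,370:490],None,fx=4,fy=4,interpolation=2)
cv2.imwrite('pics/c3.png',np.vstack([A,B]))"
```

```text
[572.44086672 -77.86596532 185.56348708] [-3.88950414 -0.33996607 11.70963933]
```

View pics/c3.png

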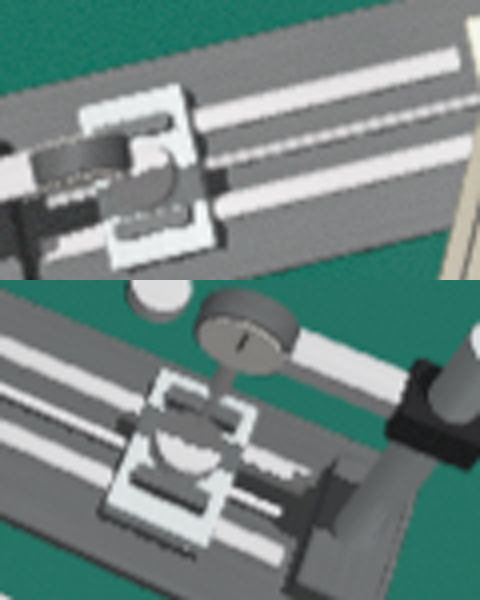

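The carriage is now under the gauge. Its top-face centre is at crop (147,176) in top and (184,456) in scene, and the plunger tip is near crop (207,410) in scene.

```bash
python3 -c "
from h import *
d=np.array([-65.5,272.5]);d/=np.linalg.norm(d);h=np.array([596.5,-28.5])
for f,u,v,z in (('t3',206.9,229,46),('s3',416,279,46),('s3',421.7,267.5,96),('top1',120+294/2.5,165+143/2.5,46)):
  p=at(f,u,v,z);print(f,p,(p[:2]-h)@d)
print(px('s3',(531.2,244,96)))"
```

```text
t3 [531.9 239.3  46. ] 275.48130627874497
s3 [533.  243.3  46. ] 279.1134500241981
s3 [522.4 241.7  96. ] 280.0350893281428
top1 [549.1 158.5  46. ] 192.89914199659572
(np.float64(420.6342620034259), np.float64(270.4341188347021))
```

About 2 mm short, so I'll wind one more 12° step, release and lift.

{"name": "servo_tool", "arguments": {"plan": [[[-0.0093, 0.0067, 0, 0, 0.015], [0, 0, 0, 0, 0.015], [0, 0, 0, 0, 0.015], [0, 0, 0, 0, 0.03], [0, 0, 0, 0, 0.05], [0, 0, 0, 0, 0.07], [0, 0, 0, 0, 0.0854], [0, 0, 0, 0, 0.0854], [0, 0, 0, 0, 0.0854]]]}}

```text
time: 9.9
tool_pos: [563.2, -71.3, 183.7]
tcp_rot: [-180.0, -0.0, 165.3]
ft_force: [0.4, 0.6, -0.3]
finger_gap: 85.1
grip_force: 0.0
```

{"name": "servo_tool", "arguments": {"plan": [[[0, 0, 0.02, 0, 0.0854], [0, 0, 0.03, 0, 0.0854], [0, 0, 0.03, 0, 0.0854], [0, 0, 0.03, 0, 0.0854], [0, 0, 0, 0, 0.0854], [0, 0, 0, 0, 0.0854], [0, 0, 0, 0, 0.0854]]]}}

```text
time: 10.6
tool_pos: [562.8, -71.2, 292.5]
tcp_rot: [-180.0, -0.1, 165.3]
ft_force: [-0.8, -0.9, -0.4]
finger_gap: 85.0
grip_force: 0.0
```

```bash
python3 -c "
from h import *
a=snap('top','t4');b=snap('scene','s4');w=snap('wrist','w4');s=sense();print(s['tool_pos'],s['ft_force'],s['finger_gap'])
A=cv2.resize(a['frame'][185:255,170:290],None,fx=4,fy=4,interpolation=2);B=cv2.resize(b['frame'][235:315,370:490],None,fx=4,fy=4,interpolation=2)
C=cv2.resize(w['frame'],(320,200));C=cv2.copyMakeBorder(C,0,400,0,0,0)
cv2.imwrite('pics/c4.png',np.hstack([np.vstack([A,B]),C]))"
```

```text
[562.67338163 -71.17955566 292.2510571 ] [ 0.8433174  -0.84894445 -0.59976493] 85.25912826191693
```

View pics/c4.png

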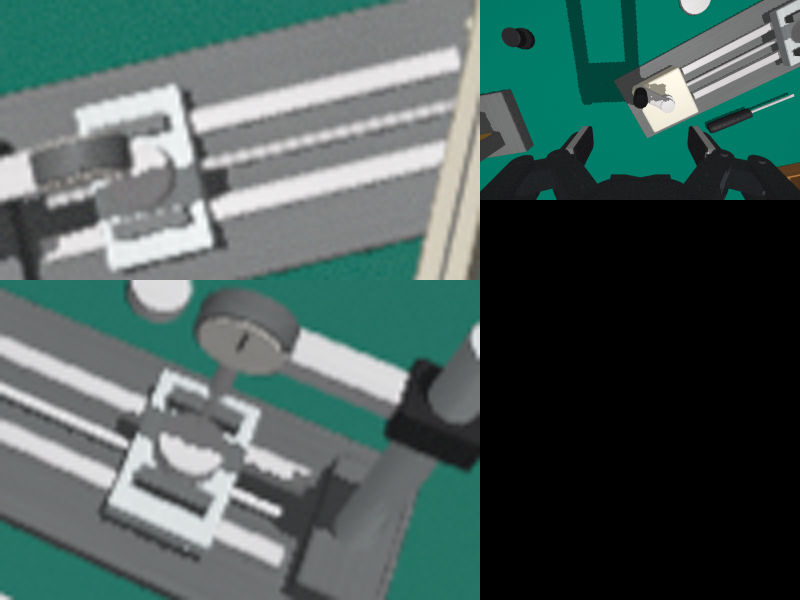

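The gripper is clear and the crank released. The carriage is still centred under the plunger, within an estimated 3 mm.

```bash
python3 -c "
from h import *
print(r.hand_in())"
```

```text
the job is handed in; nothing more can be done
None
```

I wound the crank about 1.7 turns clockwise, which put the specimen under the dial-gauge tip to within an estimated 3 mm, then released the crank, lifted clear and handed the job in at about 11 s; no verdict came back.

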